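# Rock the guide block out of the drilling jig

### The arm

A 6-joint arm with a two-finger parallel gripper is mounted at the origin on a cart in front of the work surface, level with it; the furniture and walls round the work are solid. World frame = base frame: x ahead of the robot, y to its left, z up, the work surface at z = 0. Lengths are in m, angles in degrees, forces in N, time in s.
With the tool pointing down it reaches from about 0.25 to 0.725 m from the base axis. Payload 9.7 kg.
Tool frame: the origin (TCP) lies at the very end of the fingers, on their centre line; the grasp point (between the pads) lies 19 mm behind it; z points along the fingers, y is the line along which they close (so a half turn about z gives the same grasp; the last joint's range is limited). The gripper opens to 85 mm and grips with 20 to 120 N. Pads are 22 mm wide; open, the fingers measure 114 mm over their backs; the gripper's body (76 mm by 85 mm) begins 54 mm behind the grasp point. The pads swing forward as they close: fully open they stand 13 mm farther back than shut.
Start: joints at [-71.161, 4.979, 10.078, 95.1, 0, 90], TCP at [0.178, -0.521, 0.231] pointing down, gripper open.
Joint ranges: [-179.16, 179.16], [-48.56, 103.87], [-65.8, 70.77], [-126.05, 130.52], [-82.76, 87.17], [-180, 180]. Speed limits (degrees/s): [127.2, 127.2, 147.25, 180, 180, 180].

### API

Orientations are given as [roll, pitch, yaw] about the fixed x, y, z axes, in that order (R = Rz(yaw) Ry(pitch) Rx(roll)).
In Python, from workcell import bot gives the robot as it stands.
- The arm moves only by the tool step_arm, never from a script. Its argument "targets" is a list of rows, each a list of 3 entries, a list of its own where there are three numbers: the opening, from 0 (shut) to 1 (fully open), then the shift along the world's x, y, z in mm, then the turn, a rotation vector about the world's x, y, z in rad. In form: [[grip, [tx, ty, tz], [wx, wy, wz]], ...]. A call has 1 to 8 rows; each row is the pose to reach, as a shift and turn from the pose commanded when the call began; what a row does not reach only later rows make up. A row lasts 1/10 s, in which the tool goes at most 50 mm and 8.59 degrees, less where a joint would pass 70% of its speed; a pose out of reach is approached as far as the arm can. A call with a gripper value outside its range is refused whole. The fingers move at their own pace and stop on an object; "force" is the grip in N (left out, the last holds). Time passes only in rows, so rows that repeat a pose let the fingers close. It gives the time, the measured TCP pose, the force, the opening and the grip force at its end, in the units of the state.
- bot.get_obs(): the state, without advancing time (a new reading comes with each control period).
- bot.camera(name): name is "scene" or "top"; returns (picture, depth): 480x640x3 uint8, red, green, blue; 480x640 float32, m along the optical axis (not along the pixel's ray), 0 where there is no reading.
- bot.camera_params(name): a dict with "K" (3x3 intrinsics, pixels), "k1" (the pictures are not rectified: a ray, as slopes to the right and down, at radius r is drawn at 1 + k1 r^2 times it, then the intrinsics apply), "R" (3x3) and "t" (3): a world point X has camera coordinates R X + t. Camera axes: x right, y down, z forward; pixel columns grow to the right and rows downward; lengths in m; the calibration is good to about 2 mm. A picture is of the moment at which its call begins. camera_params takes no time and is no camera call.
- bot.job_done(): hands the job in; it is judged then, once.
The state is a dict: "time": time; "q": joint angles; "qd": joint speeds; "joint_efforts": joint torques, N m; "ee_pos": TCP position; "tcp_rot": TCP orientation; "wrist_force": force on the tool from outside, world axes, zero at the start; "torque": the same for the moment, N m; "opening": finger opening in m; "grasp_force": force on a finger pad.
Only numpy, scipy, OpenCV 4.12 (cv2) and the standard library are available. Lean on these libraries where they do the work, as an engineer would, in place of code of your own. Each camera call takes 0.05 s, during which the arm holds its last target. There are 200 camera calls.

### The job

Take the tight guide block out of the drilling jig: first slide the red keeper grip fully open, away from the block, then grip the block near its top and rock it clearly (about ten degrees) to one side and the other along the line of the keeper, back and forth at least twice, drawing it up only some 3 to 5 mm with each swing and still rocking until its foot is out of the brass jaws. A straight or hasty pull brings up the whole jig, which is loose and must stay standing where it is on the table; leave the tin, the sanding block and the gouge alone. Finish while still holding the block in the gripper, upright and still, a few centimetres clear above the jaws of the jig; do not put it down.

Things in the scene. Friction and masses are not known exactly. Their poses are not given: they have to be found in the camera images.
- jig: loose drilling jig, 2.4 kg in all: dark steel base plate 14 mm thick (x +-55 mm, y -52 to +138 mm) with two green jaw housings and a keeper track. Origin on its underside, straight below the centre of the seated guide block; x: line along which the jaws pinch; y: along the keeper track, away from the block; z up. Jaw housings reach to z = 54 mm, x +-44 mm, y +-22 mm
- jaw_top (a point): point of the jig midway between its brass jaw pads, level with their top, 52 mm above the jig's underside. The pads (y +-14 mm, z 22 to 52 mm) are sprung: each presses the block's x faces with about 24 N. A straight pull needs about 29 N, more than the jig weighs, so the jig comes up too; turning the block about jig x breaks the grip, so it can be worked up 3 to 5 mm a swing
- keeper (a joint): how far the sliding keeper is drawn back, m: 0 locked (its steel tongue lies over the block's toe, so that it cannot rise), 0.040 fully open at the end stop. Slides along the jig's +y, about 2 N friction, stays where it is left
- keeper_grip (a point): centre of the top of the keeper's red grip, 81 mm above the jig's underside, 80 mm from the block's axis when locked and 120 mm when open. The grip is 16 mm wide (jig x), 24 mm long (jig y) and 40 mm tall, with the steel tongue below it; pinch it from above across its 16 mm width
- guide_block: bare aluminium block, 0.2 kg, blue band and two brass bushings at the top: 24 mm thick (x, between the jaws), 36 mm wide (y), 92 mm tall, small toe at +y (out to 32 mm, 8 to 20 mm above the foot). Origin at the centre of its foot, seated 14 mm above the jig's underside, axes as the jig's. 4 mm lugs beside the foot allow 7 mm in y. Grip the upper 45 mm across the 24 mm
- block_top (a point): centre of the guide block's top face, 92 mm above its foot, 106 mm above the jig's underside when seated. Rocked, the block turns about the pads' middle, some 35 mm above the jig's underside; its foot must rise 38 mm (keep rocking for 40 mm or more) to leave the jaws
- wax_tin: bystander: round tin, 67 mm across, 22 mm high; origin at the centre of its underside
- sanding_block: bystander: cork sanding block 56 x 92 x 27 mm; origin at the centre of its underside
- gouge: bystander: round gouge with wooden handle, 25 x 190 x 28 mm; origin at the centre of its underside
Things that resemble listed ones, but are neither listed nor needed, are in the scene too. Several things have the shape of the jig; the one meant has the colours described above.

How it is judged (in metres and radians):
On the way, in this order (a step that is already met when the one before it is completed fails the run):
1. the keeper is slid open (at least 34 of 40 mm) with the block still seated (value of joint keeper above 0.034 m and z of guide_block in the frame of jig below 0.024 m), for 0.1 s.
2. the block, still between the jaws, leans toward the keeper (its top at least 8 mm, 5 degrees, over) (y of block_top in the frame of jig above 0.008 m and z of guide_block in the frame of jaw_top below -0.003 m), for 0.02 s.
3. then, still between the jaws, it leans as far away from the keeper (y of block_top in the frame of jig below -0.008 m and z of guide_block in the frame of jaw_top below -0.003 m), for 0.02 s.
At the end, for the whole second after the job is handed in: the gripper holds the guide block upright (within 11 degrees) and still, its foot 6 to 80 mm above the jaw tops and within 40 mm sideways of the jaw centre, touching nothing of the jig; the keeper is open (over 30 mm) and the jig stands flat on the table within 40 mm of where it was (z of guide_block in the frame of jaw_top between 0.006 and 0.08 m and horizontal distance between guide_block and jaw_top below 0.04 m and angle between guide_block's own z axis and vertical below 0.2 rad and linear speed of guide_block below 0.03 m/s and contact force between the fingers and guide_block above 1 N and contact force between jig and guide_block below 0.2 N and value of joint keeper above 0.03 m and height (world z) of jig below 0.004 m and angle between jig's own z axis and vertical below 0.05 rad and distance of jig from where it was at the start of the episode below 0.04 m); the arm keeps its last pose, push and grip.
It fails at once if the jig is lifted (over 10 mm), tipped (over 7 degrees) or shoved more than 50 mm (height (world z) of jig above 0.01 m or angle between jig's own z axis and vertical above 0.12 rad or distance of jig from where it was at the start of the episode above 0.05 m).
It fails at once if a bystander is moved more than 20 mm (distance of any of wax_tin, sanding_block, gouge from where it was at the start of the episode above 0.02 m).
It also fails if it takes over 58 s, if anything falls off the work surface, if the arm or the gripper's body presses on something with over 40 N, if the wrist force passes 120 N, or if a joint passes its speed limit or range.

## Working session

There is one attempt and no reset: what is moved stays moved. The work goes in short steps, Python scripts to look and compute and a tool call to move; the robot and the scene stay as the last step left them, time stands still between calls to the robot, and variables do not carry over. Pictures are saved under pics/ and viewed, at most 10 in all, crops included, and the job is handed in when it is done.

Besides the shell and the picture viewer there is one more tool, called by a JSON object that holds its "fn" and its "kwargs", one argument or row to a line. step_arm: Moves the arm, as the interface text tells. Its arguments: {"type":"object","properties":{"targets":{"type":"array","items":{"type":"array"}},"force":{"type":"number"}},"required":["targets"]}

```bash
mkdir -p pics; python3 - <<'E'
from workcell import bot
import cv2,numpy as np
for n in("scene","top"):
    p,d=bot.camera(n);cv2.imwrite(f"pics/{n}0.png",p[:,:,::-1]);np.savez(f"{n}0.npz",p=p,d=d)
    c=bot.camera_params(n);print(n,c)
print(bot.get_obs())
E
```

```text
scene {'K': array([[547.61288304,   0.        , 316.71012029],
       [  0.        , 547.61288304, 243.10196092],
       [  0.        ,   0.        ,   1.        ]]), 'k1': -0.1556656187793362, 'R': array([[-0.85961167, -0.51033725,  0.02497357],
       [-0.23022098,  0.34322335, -0.91060202],
       [ 0.45614261, -0.78851356, -0.41252914]]), 't': array([0.52204569, 0.22284287, 1.04643602])}
top {'K': array([[455.85207923,   0.        , 318.20962735],
       [  0.        , 455.85207923, 234.59324224],
       [  0.        ,   0.        ,   1.        ]]), 'k1': -0.08645720494161581, 'R': array([[-0.00685451, -0.99984377,  0.01629268],
       [-0.98840189,  0.00430245, -0.15179983],
       [ 0.15170602, -0.01714423, -0.98827696]]), 't': array([0.00404041, 0.62763698, 1.20962968])}
{'time': 0.1, 'q': array([-7.11614797e+01,  5.00821010e+00,  1.00410372e+01,  9.50987640e+01,
        2.53420833e-04,  9.00004116e+01]), 'qd': array([ 0.00691098, -0.04106064,  0.11028789,  0.01421749, -0.01969749,
       -0.00510809]), 'joint_efforts': array([ 1.14701925e-03, -5.21560192e+01,  4.65654945e+01,  1.59804808e-02,
        2.62462777e-05,  1.70767413e-05]), 'ee_pos': array([ 0.17753693, -0.52036037,  0.23066975]), 'tcp_rot': array([-1.79934063e+02, -2.52947036e-04,  1.88381085e+01]), 'wrist_force': array([0.37699742, 0.0682265 , 0.16114332]), 'torque': array([-0.03159348, -0.00632451,  0.06107824]), 'grasp_force': 0.0, 'opening': 0.08541678486170537}
```

View pics/scene0.png

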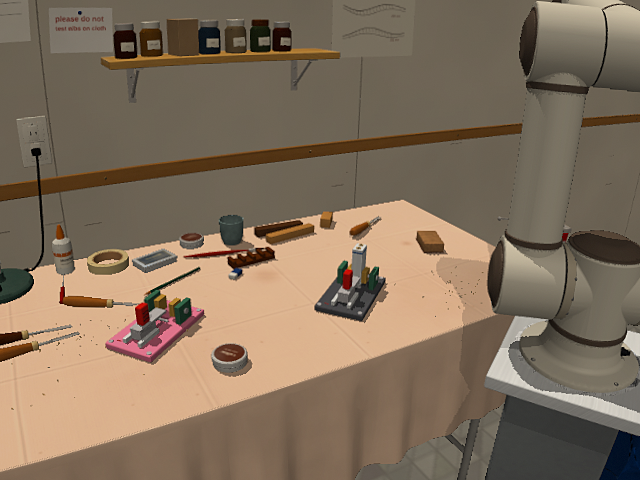

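View pics/top0.png

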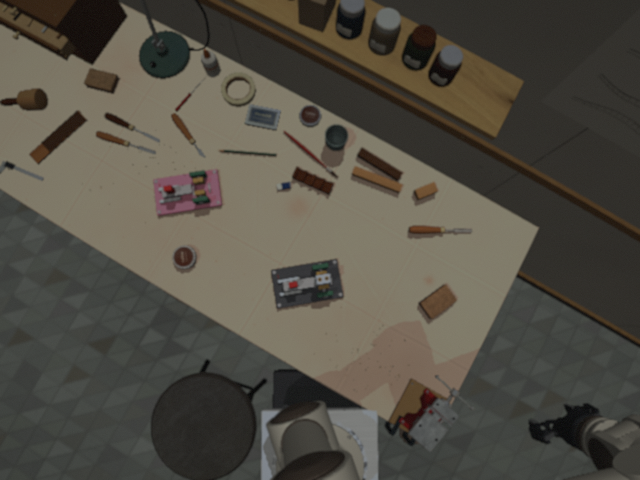

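The scene view shows two look-alikes. One is the dark-base jig with the tall block (scene 352,285; top 308,284), and the other is a pink-base jig with no block (scene 157,325; top 187,192). By its description the dark steel jig is the one I want. I'll measure it and check with a close crop.

```bash
cat > h.py <<'E'
import numpy as np,cv2
from workcell import bot
def ray(n,uv):
    c=bot.camera_params(n);K=c["K"]
    pts=cv2.undistortPoints(np.array(uv,float).reshape(-1,1,2),K,np.array([c["k1"],0,0,0,0.])).reshape(-1,2)
    d=np.c_[pts,np.ones(len(pts))]@c["R"]; return -c["R"].T@c["t"],d
def plane(n,uv,z):
    o,d=ray(n,uv); return o+d*((z-o[2])/d[:,2])[:,None]
def cloud(n,d):
    v,u=np.mgrid[:480,:640]; o,r=ray(n,np.c_[u.ravel(),v.ravel()])
    return (o+r*d.reshape(-1,1)).reshape(480,640,3)
E
cat > meas.py <<'E'
from h import *
import sys
def run(load=None,save=None):
    for n in("top","scene"):
        if load: f=np.load(f"{n}0.npz");p,d=f["p"],f["d"]
        else: p,d=bot.camera(n)
        if save: 
            x0,y0=(262,250) if n=="top" else (305,225)
            cv2.imwrite(f"pics/{save}_{n}.png",cv2.resize(p[y0:y0+75,x0:x0+100,::-1],None,fx=8,fy=8,interpolation=2))
        X=cloud(n,d); hsv=cv2.cvtColor(p,cv2.COLOR_RGB2HSV).astype(int)
        c0=plane(n,[[308,284]] if n=="top" else [[352,290]],0.03)[0]
        near=(np.hypot(X[...,0]-c0[0],X[...,1]-c0[1])<.16)&(d>0)
        base=near&(X[...,2]>.006)&(X[...,2]<.02)&(hsv[...,2]<110)
        # plate outline: whole near region above table, in top view
        b=near&(X[...,2]>.008)&(X[...,2]<.019)
        r=cv2.minAreaRect((X[b][:,:2]*1000).astype(np.float32));print(n,"plate",r,b.sum())
        red=near&((hsv[...,0]<8)|(hsv[...,0]>172))&(hsv[...,1]>150)&(X[...,2]>.03)
        zz=X[red][:,2];t=red&(X[...,2]>.074);print(n,"red",red.sum(),zz.max(),np.median(X[t],0),t.sum())
        v,u=np.nonzero(t);print("  ray",plane(n,[[u.mean(),v.mean()]],.081))
        k=near&(X[...,2]>.098)&(X[...,2]<.12);v,u=np.nonzero(k);print(n,"blk",k.sum(),u.mean(),v.mean(),np.median(X[k],0),plane(n,[[u.mean(),v.mean()]],.106),cv2.minAreaRect((X[k][:,:2]*1000).astype(np.float32)))
        g=near&(hsv[...,0]>40)&(hsv[...,0]<90)&(hsv[...,1]>80)&(X[...,2]>.046)&(X[...,2]<.06)
        print(n,"green",g.sum(),X[g].mean(0),cv2.minAreaRect((X[g][:,:2]*1000).astype(np.float32)))
if __name__=="__main__": run(*sys.argv[1:])
E
python3 -c "
import meas; meas.run(1)
import cv2,numpy as np
a=cv2.imread('pics/scene0.png')[225:335,300:405];b=cv2.imread('pics/top0.png')[240:325,262:352]
a=cv2.resize(a,(420,440),interpolation=2);b=cv2.resize(b,(360,340),interpolation=2);o=np.zeros((440,780,3),'u1');o[:,:420]=a;o[:340,420:]=b;cv2.imwrite('pics/c0.png',o)"
```

```text
top plate ((522.49951171875, 36.5955810546875), (254.65927124023438, 190.28729248046875), 9.261999130249023) 1754
top red 34 0.08372386711231261 [0.48824891 0.06873482 0.08052419] 33
  ray [[0.48927704 0.06909237 0.081     ]]
top blk 130 323.0230769230769 278.68461538461537 [ 0.50219433 -0.01009741  0.10605304] [[ 0.50297846 -0.01016623  0.106     ]] ((503.3081970214844, -10.134910583496094), (24.04569435119629, 35.369285583496094), 9.53879165649414)
top green 105 [ 0.50536581 -0.00887352  0.05366479] ((503.2392578125, -8.898494720458984), (85.503173828125, 41.26210021972656), 9.706276893615723)
scene plate ((483.85784912109375, 33.52544403076172), (133.97311401367188, 195.771240234375), 8.033381462097168) 1267
scene red 167 0.0834052440407842 [0.48746972 0.07493698 0.07954221] 54
  ray [[0.48638164 0.07801455 0.081     ]]
scene blk 108 359.1203703703704 248.27777777777777 [ 0.50028034 -0.00201129  0.10449326] [[0.49909681 0.00063729 0.106     ]] ((502.80889892578125, -7.40020751953125), (24.760242462158203, 39.412818908691406), 10.977263450622559)
scene green 120 [ 0.49976556 -0.0040697   0.05173369] ((502.08795166015625, -7.634674072265625), (88.36324310302734, 52.23152160644531), 12.846972465515137)
```

View pics/c0.png

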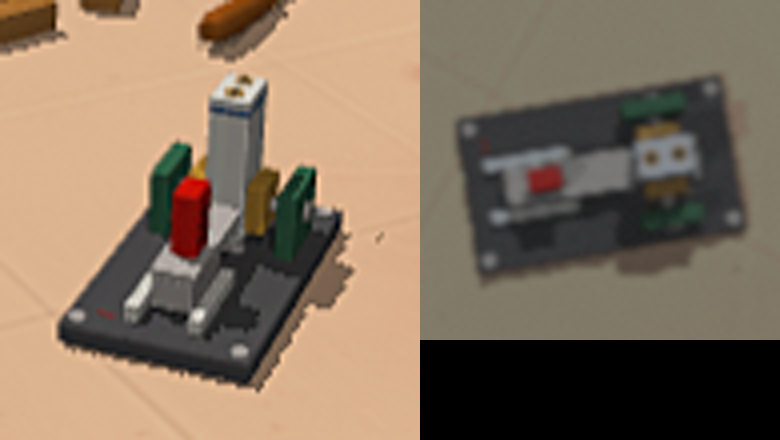

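The crop shows the dark steel base, green jaw housings, brass pads, a seated block with a blue band, and the red keeper grip on the left in the top view. That confirms the choice. Jig yaw is about 9.9°, block axis (0.503,-0.010), grip (0.489,0.069), tool yaw 99.8°. Moving now.

{"fn": "step_arm", "kwargs": {
  "targets": [
    [1, [20, 37, 0], [0, 0, 0.088]],
    [1, [39, 74, 0], [0, 0, 0.176]],
    [1, [58, 110, 0], [0, 0, 0.265]],
    [1, [78, 147, 0], [0, 0, 0.353]],
    [1, [98, 184, 0], [0, 0, 0.441]],
    [1, [117, 221, 0], [0, 0, 0.53]],
    [1, [137, 258, 0], [0, 0, 0.618]],
    [1, [156, 295, 0], [0, 0, 0.707]]
  ],
  "force": 60
}}

```text
time: 0.9
ee_pos: [0.3339, -0.2239, 0.2311]
tcp_rot: [-180.0, -0.0, 59.5]
wrist_force: [0.6, 0.7, 0.7]
opening: 0.0856
grasp_force: 0.0
```

{"fn": "step_arm", "kwargs": {
  "targets": [
    [1, [20, 37, 0], [0, 0, 0.088]],
    [1, [39, 74, 0], [0, 0, 0.176]],
    [1, [58, 110, -10], [0, 0, 0.265]],
    [1, [78, 147, -20], [0, 0, 0.353]],
    [1, [98, 184, -30], [0, 0, 0.441]],
    [1, [117, 221, -40], [0, 0, 0.53]],
    [1, [137, 258, -50], [0, 0, 0.618]],
    [1, [156, 295, -60], [0, 0, 0.707]]
  ]
}}

```text
time: 1.7
ee_pos: [0.49, 0.0713, 0.1706]
tcp_rot: [-180.0, 0.0, 100.1]
wrist_force: [1.1, -1.4, 0.8]
opening: 0.0852
grasp_force: 0.0
```

{"fn": "step_arm", "kwargs": {
  "targets": [
    [1, [0, 0, 0], [0, 0, 0]],
    [1, [0, 0, 0], [0, 0, 0]],
    [1, [0, 0, 0], [0, 0, 0]],
    [1, [0, 0, 0], [0, 0, 0]]
  ]
}}

```text
time: 2.1
ee_pos: [0.4894, 0.0686, 0.1718]
tcp_rot: [180.0, 0.0, 99.8]
wrist_force: [0.8, -0.1, -0.1]
opening: 0.0853
grasp_force: 0.0
```

```bash
python3 -c "
import meas; meas.run(None,'a')
print(meas.bot.get_obs())"
```

```text
top plate ((483.4752502441406, -33.60333251953125), (158.92044067382812, 84.93846130371094), 17.893518447875977) 524Traceback (most recent call last):
  File "<string>", line 2, in <module>
    import meas; meas.run(None,'a')
                 ~~~~~~~~^^^^^^^^^^
  File "meas.py", line 18, in run
    zz=X[red][:,2];t=red&(X[...,2]>.074);print(n,"red",red.sum(),zz.max(),np.median(X[t],0),t.sum())
                                                                 ~~~~~~^^
    return umr_maximum(a, axis, None, out, keepdims, initial, where)
ValueError: zero-size array to reduction operation maximum which has no identity
```

{"fn": "step_arm", "kwargs": {
  "targets": [
    [1, [0, 1, -30], [0, 0, 0]],
    [1, [0, 1, -60], [0, 0, 0]],
    [1, [0, 1, -85], [0, 0, 0]],
    [1, [0, 1, -105], [0, 0, 0]],
    [1, [0, 1, -118], [0, 0, 0]],
    [1, [0, 1, -118], [0, 0, 0]],
    [0, [0, 1, -118], [0, 0, 0]],
    [0, [0, 1, -118], [0, 0, 0]]
  ],
  "force": 40
}}

```text
time: 2.95
ee_pos: [0.4903, 0.0704, 0.0546]
tcp_rot: [179.9, 0.0, 99.8]
wrist_force: [-0.8, 0.0, 0.5]
opening: 0.059
grasp_force: 0.0
```

{"fn": "step_arm", "kwargs": {
  "targets": [
    [0, [0, 0, 0], [0, 0, 0]],
    [0, [0, 0, 0], [0, 0, 0]],
    [0, [0, 0, 0], [0, 0, 0]],
    [0, [0, 0, 0], [0, 0, 0]],
    [0, [0, 0, 0], [0, 0, 0]],
    [0, [0, 0, 0], [0, 0, 0]],
    [0, [0, 0, 0], [0, 0, 0]],
    [0, [0, 0, 0], [0, 0, 0]]
  ]
}}

```text
time: 3.75
ee_pos: [0.4904, 0.0707, 0.0539]
tcp_rot: [179.9, -0.0, 99.9]
wrist_force: [4.9, 2.0, 4.3]
opening: 0.0151
grasp_force: 43.3
```

```bash
python3 -c "
from h import *
p,d=bot.camera('scene')
cv2.imwrite('pics/g1.png',cv2.resize(p[205:335,290:420,::-1],(560,560),interpolation=2))"
```

```text
(no output)
```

View pics/g1.png

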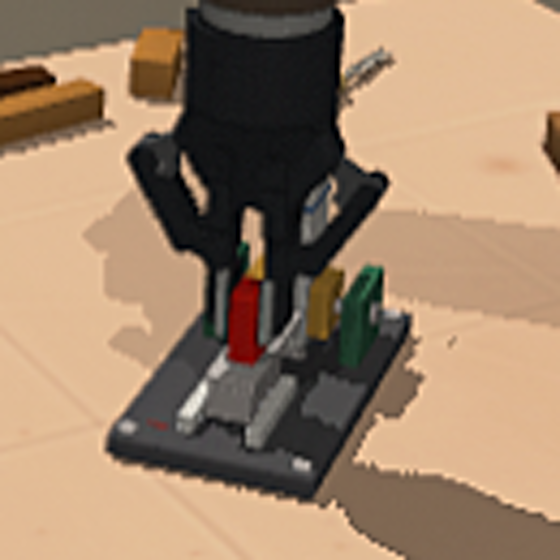

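The red grip (at about crop 243,320) is pinched across its width. Sliding it along jig +y.

{"fn": "step_arm", "kwargs": {
  "targets": [
    [0, [-1, 6, 0], [0, 0, 0]],
    [0, [-2, 12, 0], [0, 0, 0]],
    [0, [-3, 18, 0], [0, 0, 0]],
    [0, [-4, 24, 0], [0, 0, 0]],
    [0, [-5, 30, 0], [0, 0, 0]],
    [0, [-6, 35, 0], [0, 0, 0]],
    [0, [-6.5, 38, 0], [0, 0, 0]],
    [0, [-6.8, 39.4, 0], [0, 0, 0]]
  ]
}}

```text
time: 4.6
ee_pos: [0.4838, 0.1099, 0.0539]
tcp_rot: [179.9, 0.0, 99.8]
wrist_force: [6.6, -0.6, 3.2]
opening: 0.0152
grasp_force: 43.2
```

{"fn": "step_arm", "kwargs": {
  "targets": [
    [0, [0, 0, 0], [0, 0, 0]],
    [0, [0, 0, 0], [0, 0, 0]],
    [1, [0, 0, 0], [0, 0, 0]],
    [1, [0, 0, 0], [0, 0, 0]],
    [1, [0, 0, 0], [0, 0, 0]],
    [1, [0, 0, 0], [0, 0, 0]],
    [1, [0, 0, 0], [0, 0, 0]],
    [1, [0, 0, 0], [0, 0, 0]]
  ]
}}

```text
time: 5.4
ee_pos: [0.4827, 0.1099, 0.0532]
tcp_rot: [-180.0, 0.0, 99.9]
wrist_force: [0.3, -0.5, -0.2]
opening: 0.0852
grasp_force: 0.0
```

{"fn": "step_arm", "kwargs": {
  "targets": [
    [1, [0, 0, 15], [0, 0, 0]],
    [1, [0, 0, 45], [0, 0, 0]],
    [1, [0, 0, 90], [0, 0, 0]],
    [1, [-40, 0, 130], [0, 0, 0]],
    [1, [-80, 30, 150], [0, 0, 0]],
    [1, [-120, 60, 150], [0, 0, 0]],
    [1, [-160, 90, 150], [0, 0, 0]],
    [1, [-160, 90, 150], [0, 0, 0]]
  ]
}}

```text
time: 6.2
ee_pos: [0.3199, 0.2017, 0.2053]
tcp_rot: [179.9, -0.1, 100.1]
wrist_force: [0.8, 0.7, 0.5]
opening: 0.0854
grasp_force: 0.0
```

```bash
python3 -c "
import meas; meas.run(None,'b')"
```

```text
top plate ((493.61956787109375, 24.066421508789062), (286.9282531738281, 143.12196350097656), 88.73027038574219) 1772
top red 34 0.08851650042526571 [0.48313909 0.10807999 0.08036333] 34
  ray [[0.48254151 0.10796195 0.081     ]]
top blk 132 322.97727272727275 278.719696969697 [ 0.50217146 -0.01007497  0.10604485] [[ 0.50288834 -0.01004664  0.106     ]] ((503.12567138671875, -10.059280395507812), (24.186471939086914, 35.37614059448242), 10.155052185058594)
top green 98 [ 0.50728161 -0.00926077  0.05325472] ((502.8272399902344, -9.542137145996094), (87.28044128417969, 39.792354583740234), 9.183201789855957)
scene plate ((494.8116760253906, 37.221046447753906), (111.25399780273438, 194.74502563476562), 9.239869117736816) 1140
scene red 176 0.0823490820056747 [0.48048981 0.11438832 0.07909399] 57
  ray [[0.47927744 0.11727284 0.081     ]]
scene blk 111 359.1981981981982 248.36936936936937 [ 0.50065407 -0.00122708  0.10455838] [[0.49872958 0.00097875 0.106     ]] ((502.708984375, -6.603761672973633), (25.806793212890625, 37.29779815673828), 10.8069429397583)
scene green 111 [ 0.5006878  -0.00430825  0.05187008] ((501.87152099609375, -7.327098846435547), (87.34874725341797, 48.36788558959961), 9.238707542419434)
```

{"fn": "step_arm", "kwargs": {
  "targets": [
    [1, [22, -26, 0], [0, 0, 0]],
    [1, [45, -52, 0], [0, 0, 0]],
    [1, [68, -78, 0], [0, 0, 0]],
    [1, [90, -104, 0], [0, 0, 0]],
    [1, [112, -131, 0], [0, 0, 0]],
    [1, [135, -157, -10], [0, 0, 0]],
    [1, [160, -185, -20], [0, 0, 0]],
    [1, [180, -209, -30], [0, 0, 0]]
  ]
}}

```text
time: 7.1
ee_pos: [0.5044, -0.0124, 0.1728]
tcp_rot: [-180.0, 0.0, 99.7]
wrist_force: [-0.4, -0.6, 0.1]
opening: 0.0855
grasp_force: 0.0
```

{"fn": "step_arm", "kwargs": {
  "targets": [
    [1, [0, 0, 0], [0, 0, 0]],
    [1, [0, 0, 0], [0, 0, 0]],
    [1, [0, 0, -25], [0, 0, 0]],
    [1, [0, 0, -50], [0, 0, 0]],
    [1, [0, 0, -75], [0, 0, 0]],
    [1, [0, 0, -95], [0, 0, 0]],
    [1, [0, 0, -106], [0, 0, 0]],
    [1, [0, 0, -106], [0, 0, 0]]
  ]
}}

```text
time: 7.9
ee_pos: [0.502, -0.009, 0.0666]
tcp_rot: [-179.9, -0.0, 99.9]
wrist_force: [-0.7, -0.4, 0.4]
opening: 0.0851
grasp_force: 0.0
```

```bash
python3 -c "
from h import *
print(bot.get_obs())
p,d=bot.camera('scene')
cv2.imwrite('pics/g2.png',cv2.resize(p[205:335,290:420,::-1],(560,560),interpolation=2))"
```

```text
{'time': 7.9, 'q': array([-1.02682756e+00, -1.41475844e+00, -1.47031954e+01,  7.68056299e+01,
       -8.12611210e-04,  7.90996058e+01]), 'qd': array([ 0.00281173, -0.78345985,  2.35611994,  1.32232167,  0.0146959 ,
        0.0291495 ]), 'joint_efforts': array([-5.47351025e-03, -4.43761790e+01,  4.55565298e+01, -5.69493826e-01,
       -2.76669107e-04, -1.83939206e-03]), 'ee_pos': array([ 0.50204932, -0.00900249,  0.06655804]), 'tcp_rot': array([-1.79907477e+02, -1.69902988e-02,  9.98735536e+01]), 'wrist_force': array([-0.6723557 , -0.35758694,  0.44666632]), 'torque': array([-0.06213771, -0.04306752,  0.01617087]), 'grasp_force': 0.0, 'opening': 0.08508360993559667}
```

View pics/g2.png

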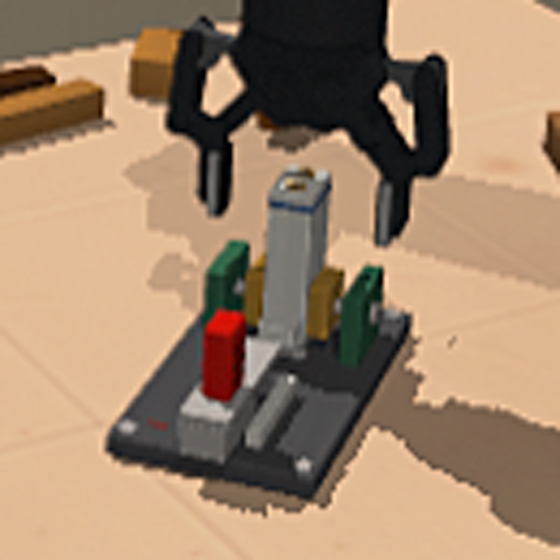

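The keeper is drawn back (red grip at about 224,355), and the fingers straddle the block (at about 298,250) above the housings. Closing.

{"fn": "step_arm", "kwargs": {
  "targets": [
    [0, [0, 0, 0], [0, 0, 0]],
    [0, [0, 0, 0], [0, 0, 0]],
    [0, [0, 0, 0], [0, 0, 0]],
    [0, [0, 0, 0], [0, 0, 0]],
    [0, [0, 0, 0], [0, 0, 0]],
    [0, [0, 0, 0], [0, 0, 0]],
    [0, [0, 0, 0], [0, 0, 0]],
    [0, [0, 0, 0], [0, 0, 0]]
  ],
  "force": 100
}}

```text
time: 8.75
ee_pos: [0.5034, -0.0091, 0.068]
tcp_rot: [179.9, 0.0, 99.9]
wrist_force: [3.3, 0.4, 5.5]
opening: 0.0228
grasp_force: 98.8
```

{"fn": "step_arm", "kwargs": {
  "targets": [
    [0, [0, 0, 0], [0, 0, 0]],
    [0, [0, 0, 0], [0, 0, 0]],
    [0, [0, 0, 0], [0, 0, 0]]
  ]
}}

```text
time: 9.05
ee_pos: [0.5034, -0.0091, 0.0679]
tcp_rot: [179.9, 0.0, 99.9]
wrist_force: [2.7, 0.8, 5.0]
opening: 0.0231
grasp_force: 98.8
```

{"fn": "step_arm", "kwargs": {
  "targets": [
    [0, [-0.2, 0.9, 0], [-0.028, -0.005, 0]],
    [0, [-0.3, 1.8, 0], [-0.056, -0.01, 0]],
    [0, [-0.5, 2.8, 0], [-0.084, -0.015, 0]],
    [0, [-0.6, 3.7, 0.5], [-0.112, -0.019, 0]],
    [0, [-0.8, 4.6, 1], [-0.14, -0.024, 0]],
    [0, [-1, 5.6, 1.5], [-0.17, -0.029, 0]],
    [0, [-1, 5.8, 2], [-0.175, -0.03, 0]],
    [0, [-1, 5.8, 2], [-0.175, -0.03, 0]]
  ]
}}

```text
time: 9.85
ee_pos: [0.502, -0.0021, 0.069]
tcp_rot: [180.0, 10.1, 99.9]
wrist_force: [3.3, 5.4, -0.0]
opening: 0.0228
grasp_force: 98.3
```

```bash
cat > look.py <<'E'
from h import *
import sys
o=bot.get_obs();print(o["time"],o["ee_pos"],o["tcp_rot"],o["wrist_force"],o["torque"],o["opening"])
p,d=bot.camera('scene')
cv2.imwrite(f'pics/{sys.argv[1]}.png',cv2.resize(p[205:335,290:420,::-1],(560,560),interpolation=2))
E
python3 look.py r1
```

```text
9.85 [ 0.50204267 -0.00206849  0.06903652] [179.97526688  10.05246231  99.90875118] [ 3.31758199e+00  5.42798429e+00 -1.93308466e-03] [ 1.83228097 -0.50265634 -0.0092561 ] 0.02284769596840458
```

View pics/r1.png

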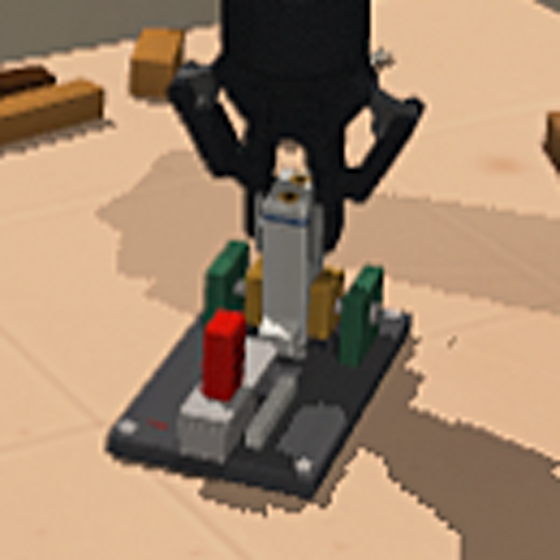

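The block (at about 287,270) leans towards the keeper and the jig has not moved. Swinging the other way, rising 4 mm.

{"fn": "step_arm", "kwargs": {
  "targets": [
    [0, [0.3, -1.7, 0.4], [0.05, 0.009, 0]],
    [0, [0.6, -3.4, 1], [0.1, 0.017, 0]],
    [0, [0.9, -5.1, 1.6], [0.15, 0.026, 0]],
    [0, [1.2, -6.9, 2.2], [0.2, 0.034, 0]],
    [0, [1.5, -8.6, 2.8], [0.25, 0.043, 0]],
    [0, [1.8, -10.3, 3.4], [0.3, 0.052, 0]],
    [0, [2.1, -12, 4], [0.345, 0.06, 0]],
    [0, [2.1, -12, 4], [0.345, 0.06, 0]]
  ]
}}

```text
time: 10.7
ee_pos: [0.5034, -0.0153, 0.0714]
tcp_rot: [-179.8, -10.1, 99.8]
wrist_force: [3.8, 6.2, -11.0]
opening: 0.0229
grasp_force: 99.4
```

```bash
python3 look.py r2
```

```text
10.7 [ 0.50343684 -0.01528188  0.07137083] [-179.84673382  -10.10768505   99.77958086] [  3.76465915   6.18864063 -10.99466908] [ 0.80689433 -1.1070292  -0.38429153] 0.022931392273148003
```

View pics/r2.png

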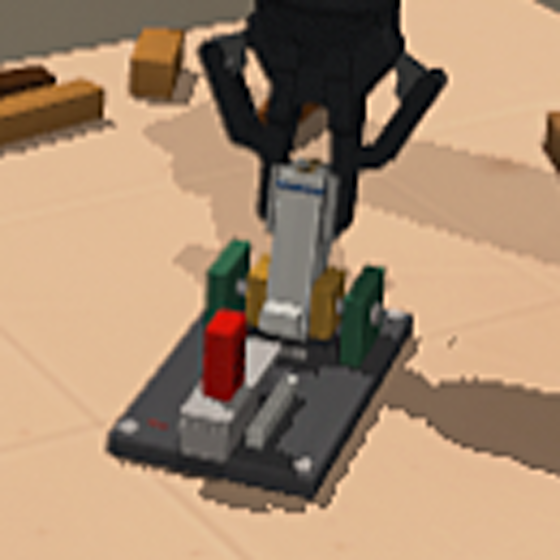

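It leans away now, and the jig is still flat. Continuing the swings.

{"fn": "step_arm", "kwargs": {
  "targets": [
    [0, [-0.3, 1.9, 0.4], [-0.05, -0.009, 0]],
    [0, [-0.6, 3.7, 1], [-0.1, -0.017, 0]],
    [0, [-0.9, 5.6, 1.6], [-0.15, -0.026, 0]],
    [0, [-1.3, 7.4, 2.2], [-0.2, -0.034, 0]],
    [0, [-1.6, 9.3, 2.8], [-0.25, -0.043, 0]],
    [0, [-1.9, 11.1, 3.4], [-0.3, -0.052, 0]],
    [0, [-2.2, 12.8, 4], [-0.345, -0.06, 0]],
    [0, [-2.2, 12.8, 4], [-0.345, -0.06, 0]]
  ]
}}

```text
time: 11.55
ee_pos: [0.5002, -0.0021, 0.0747]
tcp_rot: [-179.7, 10.2, 99.9]
wrist_force: [2.2, -2.4, -18.0]
opening: 0.0226
grasp_force: 98.8
```

{"fn": "step_arm", "kwargs": {
  "targets": [
    [0, [0.3, -2, 0.4], [0.05, 0.009, 0]],
    [0, [0.7, -4, 1], [0.1, 0.017, 0]],
    [0, [1, -6, 1.6], [0.15, 0.026, 0]],
    [0, [1.4, -8, 2.2], [0.2, 0.034, 0]],
    [0, [1.7, -10, 2.8], [0.25, 0.043, 0]],
    [0, [2.1, -12, 3.4], [0.3, 0.052, 0]],
    [0, [2.4, -14, 4], [0.345, 0.06, 0]],
    [0, [2.4, -14, 4], [0.345, 0.06, 0]]
  ]
}}

```text
time: 12.35
ee_pos: [0.5029, -0.017, 0.0793]
tcp_rot: [-179.8, -10.1, 99.7]
wrist_force: [-0.5, 3.9, -19.0]
opening: 0.0227
grasp_force: 99.4
```

```bash
python3 - <<'E'
import sys; sys.argv=['','r3']
exec(open('look.py').read())
X=cloud('scene',d);hsv=cv2.cvtColor(p,cv2.COLOR_RGB2HSV).astype(int)
near=(np.hypot(X[...,0]-.5,X[...,1]+.01)<.12)&(d>0)
g=near&(hsv[...,0]>40)&(hsv[...,0]<90)&(hsv[...,1]>80)&(X[...,2]>.03)
print(np.percentile(X[g][:,2],[50,90,97]),X[g].mean(0),g.sum())
f=np.load('scene0.npz');p,d=f['p'],f['d'];X=cloud('scene',d);hsv=cv2.cvtColor(p,cv2.COLOR_RGB2HSV).astype(int)
near=(np.hypot(X[...,0]-.5,X[...,1]+.01)<.12)&(d>0)
g=near&(hsv[...,0]>40)&(hsv[...,0]<90)&(hsv[...,1]>80)&(X[...,2]>.03)
print(np.percentile(X[g][:,2],[50,90,97]),X[g].mean(0),g.sum())
E
```

```text
12.35 [ 0.50286904 -0.0169712   0.07930591] [-179.75398781  -10.10135962   99.73858525] [ -0.5289259    3.92702067 -19.01265837] [ 0.24900133 -0.21088745 -0.13597883] 0.022651989201074803
[0.04839494 0.05396875 0.05474572] [ 4.96749608e-01 -3.45391939e-05  4.64466043e-02] 204
[0.0488089  0.0538317  0.05509134] [0.49786981 0.00057274 0.04651525] 201
```

View pics/r3.png

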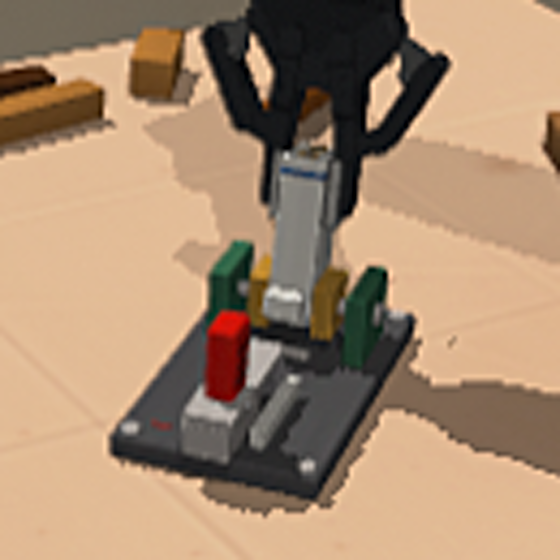

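The jig is flat and has shifted about 1 mm. The block (at about 302,230) is roughly 12 mm up. Continuing with slightly gentler lifts.

{"fn": "step_arm", "kwargs": {
  "targets": [
    [0, [-0.4, 2.3, 0.2], [-0.05, -0.009, 0]],
    [0, [-0.8, 4.6, 0.8], [-0.1, -0.017, 0]],
    [0, [-1.2, 6.9, 1.5], [-0.15, -0.026, 0]],
    [0, [-1.6, 9.2, 2.1], [-0.2, -0.034, 0]],
    [0, [-2, 11.5, 2.7], [-0.25, -0.043, 0]],
    [0, [-2.4, 13.8, 3.1], [-0.3, -0.052, 0]],
    [0, [-2.7, 15.8, 3.4], [-0.345, -0.06, 0]],
    [0, [-2.7, 15.8, 3.4], [-0.345, -0.06, 0]]
  ]
}}

```text
time: 13.2
ee_pos: [0.5006, -0.0004, 0.084]
tcp_rot: [-179.9, 10.3, 100.0]
wrist_force: [1.8, -4.6, -17.5]
opening: 0.0228
grasp_force: 99.5
```

{"fn": "step_arm", "kwargs": {
  "targets": [
    [0, [0.4, -2.4, 0.2], [0.05, 0.009, 0]],
    [0, [0.8, -4.8, 0.8], [0.1, 0.017, 0]],
    [0, [1.2, -7.3, 1.5], [0.15, 0.026, 0]],
    [0, [1.7, -9.7, 2.1], [0.2, 0.034, 0]],
    [0, [2.1, -12.1, 2.7], [0.25, 0.043, 0]],
    [0, [2.5, -14.5, 3.1], [0.3, 0.052, 0]],
    [0, [2.9, -16.8, 3.4], [0.345, 0.06, 0]],
    [0, [2.9, -16.8, 3.4], [0.345, 0.06, 0]]
  ]
}}

```text
time: 14.0
ee_pos: [0.5037, -0.0176, 0.0876]
tcp_rot: [-179.9, -10.1, 99.8]
wrist_force: [-1.7, 6.3, -14.9]
opening: 0.0232
grasp_force: 100.0
```

{"fn": "step_arm", "kwargs": {
  "targets": [
    [0, [-0.4, 2.6, 0.2], [-0.05, -0.009, 0]],
    [0, [-0.9, 5.2, 0.8], [-0.1, -0.017, 0]],
    [0, [-1.3, 7.8, 1.5], [-0.15, -0.026, 0]],
    [0, [-1.8, 10.4, 2.1], [-0.2, -0.034, 0]],
    [0, [-2.2, 13, 2.7], [-0.25, -0.043, 0]],
    [0, [-2.7, 15.6, 3.1], [-0.3, -0.052, 0]],
    [0, [-3.1, 18, 3.4], [-0.345, -0.06, 0]],
    [0, [-3.1, 18, 3.4], [-0.345, -0.06, 0]]
  ]
}}

```text
time: 14.8
ee_pos: [0.5007, 0.0007, 0.0912]
tcp_rot: [-179.9, 10.3, 99.9]
wrist_force: [1.9, -5.2, -17.7]
opening: 0.0231
grasp_force: 99.4
```

{"fn": "step_arm", "kwargs": {
  "targets": [
    [0, [0.4, -2.6, 0.2], [0.05, 0.009, 0]],
    [0, [0.9, -5.2, 0.8], [0.1, 0.017, 0]],
    [0, [1.3, -7.8, 1.5], [0.15, 0.026, 0]],
    [0, [1.8, -10.4, 2.1], [0.2, 0.034, 0]],
    [0, [2.2, -13, 2.7], [0.25, 0.043, 0]],
    [0, [2.7, -15.6, 3.1], [0.3, 0.052, 0]],
    [0, [3.1, -18, 3.6], [0.345, 0.06, 0]],
    [0, [3.1, -18, 3.6], [0.345, 0.06, 0]]
  ]
}}

```text
time: 15.6
ee_pos: [0.504, -0.0178, 0.0948]
tcp_rot: [-179.9, -10.1, 99.8]
wrist_force: [-1.6, 6.4, -15.4]
opening: 0.0231
grasp_force: 100.0
```

{"fn": "step_arm", "kwargs": {
  "targets": [
    [0, [-0.4, 2.6, 0.2], [-0.05, -0.009, 0]],
    [0, [-0.9, 5.2, 0.8], [-0.1, -0.017, 0]],
    [0, [-1.3, 7.8, 1.5], [-0.15, -0.026, 0]],
    [0, [-1.8, 10.4, 2.1], [-0.2, -0.034, 0]],
    [0, [-2.2, 13, 2.7], [-0.25, -0.043, 0]],
    [0, [-2.7, 15.6, 3.1], [-0.3, -0.052, 0]],
    [0, [-3.1, 18, 3.6], [-0.345, -0.06, 0]],
    [0, [-3.1, 18, 3.6], [-0.345, -0.06, 0]]
  ]
}}

```text
time: 16.4
ee_pos: [0.5009, 0.0008, 0.0987]
tcp_rot: [-180.0, 10.3, 99.9]
wrist_force: [0.2, -4.9, -15.2]
opening: 0.0228
grasp_force: 100.1
```

{"fn": "step_arm", "kwargs": {
  "targets": [
    [0, [0.4, -2.6, 0.2], [0.05, 0.009, 0]],
    [0, [0.9, -5.2, 0.8], [0.1, 0.017, 0]],
    [0, [1.3, -7.8, 1.5], [0.15, 0.026, 0]],
    [0, [1.8, -10.4, 2.1], [0.2, 0.034, 0]],
    [0, [2.2, -13, 2.7], [0.25, 0.043, 0]],
    [0, [2.7, -15.6, 3.1], [0.3, 0.052, 0]],
    [0, [3.1, -18, 3.6], [0.345, 0.06, 0]],
    [0, [3.1, -18, 3.6], [0.345, 0.06, 0]]
  ]
}}

```text
time: 17.2
ee_pos: [0.5045, -0.0184, 0.1025]
tcp_rot: [180.0, -10.0, 99.8]
wrist_force: [-2.1, 3.4, -12.7]
opening: 0.0227
grasp_force: 100.4
```

{"fn": "step_arm", "kwargs": {
  "targets": [
    [0, [-0.4, 2.6, 0.2], [-0.05, -0.009, 0]],
    [0, [-0.9, 5.2, 0.8], [-0.1, -0.017, 0]],
    [0, [-1.3, 7.8, 1.5], [-0.15, -0.026, 0]],
    [0, [-1.8, 10.4, 2.1], [-0.2, -0.034, 0]],
    [0, [-2.2, 13, 2.7], [-0.25, -0.043, 0]],
    [0, [-2.7, 15.6, 3.1], [-0.3, -0.052, 0]],
    [0, [-3.1, 18, 3.6], [-0.345, -0.06, 0]],
    [0, [-3.1, 18, 3.6], [-0.345, -0.06, 0]]
  ]
}}

```text
time: 18.0
ee_pos: [0.5021, 0.0018, 0.1076]
tcp_rot: [179.8, 10.2, 99.9]
wrist_force: [0.7, 0.2, -1.6]
opening: 0.0229
grasp_force: 101.6
```

{"fn": "step_arm", "kwargs": {
  "targets": [
    [0, [0.4, -2.6, 0.2], [0.05, 0.009, 0]],
    [0, [0.9, -5.2, 0.8], [0.1, 0.017, 0]],
    [0, [1.3, -7.8, 1.5], [0.15, 0.026, 0]],
    [0, [1.8, -10.4, 2.1], [0.2, 0.034, 0]],
    [0, [2.2, -13, 2.7], [0.25, 0.043, 0]],
    [0, [2.7, -15.6, 3.1], [0.3, 0.052, 0]],
    [0, [3.1, -18, 3.6], [0.345, 0.06, 0]],
    [0, [3.1, -18, 3.6], [0.345, 0.06, 0]]
  ]
}}

```text
time: 18.8
ee_pos: [0.5056, -0.0189, 0.111]
tcp_rot: [179.8, -9.9, 99.8]
wrist_force: [-0.6, -0.4, -3.1]
opening: 0.0232
grasp_force: 101.7
```

The force is down to the block's weight, so it is free. Straightening and lifting clear.

{"fn": "step_arm", "kwargs": {
  "targets": [
    [0, [0, 0, 4], [0, 0, 0]],
    [0, [-0.3, 2, 8], [-0.03, -0.005, 0]],
    [0, [-0.6, 4, 12], [-0.07, -0.012, 0]],
    [0, [-1, 6, 16], [-0.11, -0.019, 0]],
    [0, [-1.3, 8, 20], [-0.15, -0.026, 0]],
    [0, [-1.5, 9, 24], [-0.172, -0.03, 0]],
    [0, [-1.5, 9, 25], [-0.172, -0.03, 0]],
    [0, [-1.5, 9, 25], [-0.172, -0.03, 0]]
  ]
}}

```text
time: 19.6
ee_pos: [0.5029, -0.0081, 0.135]
tcp_rot: [180.0, 0.1, 99.9]
wrist_force: [0.2, -0.3, -2.5]
opening: 0.0229
grasp_force: 101.7
```

{"fn": "step_arm", "kwargs": {
  "targets": [
    [0, [0, 0, 0], [0, 0, 0]],
    [0, [0, 0, 0], [0, 0, 0]],
    [0, [0, 0, 0], [0, 0, 0]],
    [0, [0, 0, 0], [0, 0, 0]],
    [0, [0, 0, 0], [0, 0, 0]],
    [0, [0, 0, 0], [0, 0, 0]]
  ]
}}

```text
time: 20.2
ee_pos: [0.5028, -0.0086, 0.1344]
tcp_rot: [-180.0, 0.1, 99.9]
wrist_force: [0.0, 0.3, -1.5]
opening: 0.0231
grasp_force: 101.7
```

```bash
python3 look.py f1
```

```text
20.2 [ 0.50278142 -0.00860568  0.13443686] [-1.79974609e+02  1.10576153e-01  9.98501882e+01] [ 1.26471032e-03  3.26769243e-01 -1.51999050e+00] [-0.00238861  0.02093785  0.0011164 ] 0.02310426579395082
```

View pics/f1.png

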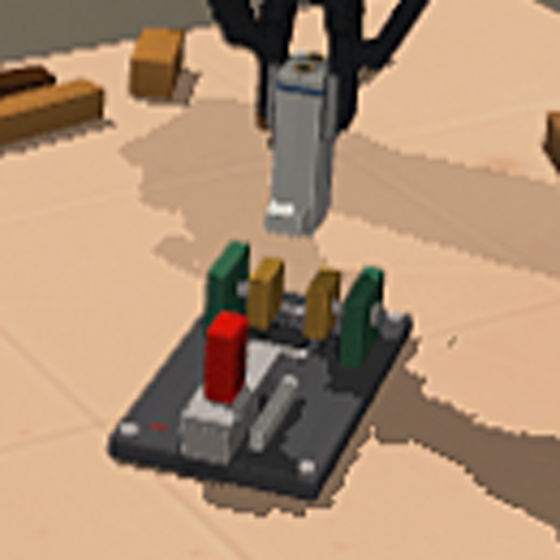

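The block (at about 300,145) is upright and well clear above the empty brass jaws. The jig is flat in place and the keeper is open. Handing in.

```bash
python3 -c "
from workcell import bot
print(bot.job_done())"
```

```text
the job is handed in; nothing more can be done
None
```

I opened the keeper and rocked the guide block free. I handed the job in at about 20 s, with the block held upright and still about 3 cm above the jaws and the jig flat in place; the hand-in returned no verdict.

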